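Move four pistons to the engine board in reverse order

TASK

The engine stands back to front, so move the four pistons from the grey wash rack to the pale wooden engine board in reverse order: the piston nearest the white end of the wash rack goes on the peg farthest from the white end of the board, the next one on the next peg, and so on, until the one farthest from the white end stands nearest the board's white end. Set each one down gently and upright over its own peg, without dropping it or tipping it over.

Things in the scene. Friction and masses are not known exactly. Their poses are not given: they have to be found in the camera images.
- piston_red: Aluminium engine piston, standing crown up, with a red paint disc (40 mm across) on its flat crown. Outside diameter 52 mm, height 50 mm, about 0.22 kg; hollow from below (inside width 41 mm, 37 mm deep). Origin: centre of its underside; z up to the crown. Round: yaw is free. At the start it stands over the peg of the pad of its own colour.
- piston_yellow: Aluminium engine piston, standing crown up, with a yellow paint disc (40 mm across) on its flat crown. Outside diameter 52 mm, height 50 mm, about 0.22 kg; hollow from below (inside width 41 mm, 37 mm deep). Origin: centre of its underside; z up to the crown. Round: yaw is free. At the start it stands over the peg of the pad of its own colour.
- piston_blue: Aluminium engine piston, standing crown up, with a blue paint disc (40 mm across) on its flat crown. Outside diameter 52 mm, height 50 mm, about 0.22 kg; hollow from below (inside width 41 mm, 37 mm deep). Origin: centre of its underside; z up to the crown. Round: yaw is free. At the start it stands over the peg of the pad of its own colour.
- piston_green: Aluminium engine piston, standing crown up, with a green paint disc (40 mm across) on its flat crown. Outside diameter 52 mm, height 50 mm, about 0.22 kg; hollow from below (inside width 41 mm, 37 mm deep). Origin: centre of its underside; z up to the crown. Round: yaw is free. At the start it stands over the peg of the pad of its own colour.
- pad_red: Red plastic disc, 66 mm across and 4 mm thick, fixed on the wash rack, with a steel peg (16 mm across, 21 mm high, tapered top) in its middle, on which the red piston stands at the start; it stays as a record of where that piston stood. Origin: centre of its underside. The piston's underside rests 4 mm above it.
- pad_yellow: Yellow plastic disc, 66 mm across and 4 mm thick, fixed on the wash rack, with a steel peg (16 mm across, 21 mm high, tapered top) in its middle, on which the yellow piston stands at the start; it stays as a record of where that piston stood. Origin: centre of its underside. The piston's underside rests 4 mm above it.
- pad_blue: Blue plastic disc, 66 mm across and 4 mm thick, fixed on the wash rack, with a steel peg (16 mm across, 21 mm high, tapered top) in its middle, on which the blue piston stands at the start; it stays as a record of where that piston stood. Origin: centre of its underside. The piston's underside rests 4 mm above it.
- pad_green: Green plastic disc, 66 mm across and 4 mm thick, fixed on the wash rack, with a steel peg (16 mm across, 21 mm high, tapered top) in its middle, on which the green piston stands at the start; it stays as a record of where that piston stood. Origin: centre of its underside. The piston's underside rests 4 mm above it.
- wash_rack: Start rack: grey plate, fixed, 85 (x) by 350 (y) by 18 mm. Origin: centre of its underside, on the bench. y runs along the row to the end with a white block (10 mm high, at y +161 mm). The coloured pads stand on it in a row at x 0, y -112.5, -37.5, 37.5, 112.5 mm, in any order.
- engine_board: Goal rack: pale wooden board, fixed, 85 (x) by 350 (y) by 18 mm. Origin: centre of its underside, on the bench. y runs along the row to the end with a white block (10 mm high, at y +161 mm). Black discs (66 mm across, top at z 22 mm) with steel pegs (16 mm across, 21 mm high above them) at x 0, y -112.5, -37.5, 37.5, 112.5 mm. A piston rests with its underside at z 22 mm and has 12 mm play.

How it is judged:
At the end, for the whole second after the job is handed in: Every piston is at rest, upright (0.12 rad), over a peg of the engine board: within 14 mm of its centre along each board axis, underside on the disc (within 4 mm). The row is reversed: a piston whose pad lies at y on the wash rack stands at -y on the board (((y of pad_red in the frame of wash_rack between -0.1425 and -0.0825 m and y of piston_red in the frame of engine_board between 0.0985 and 0.1265 m) or (y of pad_red in the frame of wash_rack between -0.0675 and -0.0075 m and y of piston_red in the frame of engine_board between 0.0235 and 0.0515 m) or (y of pad_red in the frame of wash_rack between 0.0075 and 0.0675 m and y of piston_red in the frame of engine_board between -0.0515 and -0.0235 m) or (y of pad_red in the frame of wash_rack between 0.0825 and 0.1425 m and y of piston_red in the frame of engine_board between -0.1265 and -0.0985 m)) and x of piston_red in the frame of engine_board between -0.014 and 0.014 m and z of piston_red in the frame of engine_board between 0.018 and 0.026 m and angle between each of piston_red, piston_yellow, piston_blue, piston_green's own z axis and vertical below 0.12 rad and linear speed of each of piston_red, piston_yellow, piston_blue, piston_green below 0.02 m/s and angular speed of each of piston_red, piston_yellow, piston_blue, piston_green below 0.2 rad/s and ((y of pad_yellow in the frame of wash_rack between -0.1425 and -0.0825 m and y of piston_yellow in the frame of engine_board between 0.0985 and 0.1265 m) or (y of pad_yellow in the frame of wash_rack between -0.0675 and -0.0075 m and y of piston_yellow in the frame of engine_board between 0.0235 and 0.0515 m) or (y of pad_yellow in the frame of wash_rack between 0.0075 and 0.0675 m and y of piston_yellow in the frame of engine_board between -0.0515 and -0.0235 m) or (y of pad_yellow in the frame of wash_rack between 0.0825 and 0.1425 m and y of piston_yellow in the frame of engine_board between -0.1265 and -0.0985 m)) and x of piston_yellow in the frame of engine_board between -0.014 and 0.014 m and z of piston_yellow in the frame of engine_board between 0.018 and 0.026 m and ((y of pad_blue in the frame of wash_rack between -0.1425 and -0.0825 m and y of piston_blue in the frame of engine_board between 0.0985 and 0.1265 m) or (y of pad_blue in the frame of wash_rack between -0.0675 and -0.0075 m and y of piston_blue in the frame of engine_board between 0.0235 and 0.0515 m) or (y of pad_blue in the frame of wash_rack between 0.0075 and 0.0675 m and y of piston_blue in the frame of engine_board between -0.0515 and -0.0235 m) or (y of pad_blue in the frame of wash_rack between 0.0825 and 0.1425 m and y of piston_blue in the frame of engine_board between -0.1265 and -0.0985 m)) and x of piston_blue in the frame of engine_board between -0.014 and 0.014 m and z of piston_blue in the frame of engine_board between 0.018 and 0.026 m and ((y of pad_green in the frame of wash_rack between -0.1425 and -0.0825 m and y of piston_green in the frame of engine_board between 0.0985 and 0.1265 m) or (y of pad_green in the frame of wash_rack between -0.0675 and -0.0075 m and y of piston_green in the frame of engine_board between 0.0235 and 0.0515 m) or (y of pad_green in the frame of wash_rack between 0.0075 and 0.0675 m and y of piston_green in the frame of engine_board between -0.0515 and -0.0235 m) or (y of pad_green in the frame of wash_rack between 0.0825 and 0.1425 m and y of piston_green in the frame of engine_board between -0.1265 and -0.0985 m)) and x of piston_green in the frame of engine_board between -0.014 and 0.014 m and z of piston_green in the frame of engine_board between 0.018 and 0.026 m); the robot touches nothing.
It fails at once if a piston is dropped or thrown (over 0.7 m/s with its underside less than 60 mm above the bench) ((height (world z) of piston_red below 0.06 m and linear speed of piston_red above 0.7 m/s) or (height (world z) of piston_yellow below 0.06 m and linear speed of piston_yellow above 0.7 m/s) or (height (world z) of piston_blue below 0.06 m and linear speed of piston_blue above 0.7 m/s) or (height (world z) of piston_green below 0.06 m and linear speed of piston_green above 0.7 m/s)).
It fails at once if a piston is tipped over (by more than 0.9 rad) (angle between any of piston_red, piston_yellow, piston_blue, piston_green's own z axis and vertical above 0.9 rad).
It also fails if it takes over 93 s, if anything falls off the work surface, if the arm or the gripper's body presses on something with over 40 N, if the wrist force passes 120 N, or if a joint passes its speed limit or range.

ROBOT

A 7-joint arm with a two-finger parallel gripper is mounted at the origin on the work surface. World frame = base frame: x ahead of the robot, y to its left, z up, the work surface at z = 0. Lengths are in m, angles in rad, forces in N, time in s.
With the tool pointing down it reaches from about 0.35 to 0.775 m from the base axis. Payload 3.1 kg.
Tool frame: the origin (TCP) lies midway between the tips of the shut fingers; the grasp point (between the pads) lies 19 mm behind it; z points along the fingers, x is the direction in which the jaws open and shut, and the axes are right-handed (so a half turn about z gives the same grasp; the last joint's range is limited). The gripper opens to 85 mm and grips with 20 to 120 N. Pads are 22 mm wide; open, the fingers measure 114 mm over their backs; the gripper's body (76 mm by 85 mm) begins 54 mm behind the grasp point. The pads swing forward as they close: fully open they stand 13 mm farther back than shut.
Start: joints at [-1.185, 0.311, 0.014, 1.512, -0.004, 1.319, -0.027], TCP at [0.228, 0.5, 0.231] pointing down, gripper open.
Joint ranges: [-2.7, 2.7], [-0.3, 1.91], [-1.27, 1.3], [0.12, 2.57], [-1.44, 4.58], [0.2, 2.03], [-3.05, 3.05]. Speed limits (rad/s): [2.79, 2.79, 3.14, 3.14, 3.14, 3.14, 3.14].

INTERFACE

Orientations are given as a unit quaternion [w, x, y, z].
In Python, from cell import r, vision gives the robot as it stands.
- The arm moves only by the tool apply_moves, never from a script. Its argument "plan" is a list of rows, each an object with "fingers": the finger opening in m, from 0 to 0.0854; "travel": the shift along the tool's x, y, z in m, a list of three; "spin": the turn about the tool's z in degrees. In form: [{"fingers": fingers, "travel": [x, y, z], "spin": spin}, ...]. A call has 1 to 20 rows; each row shifts and turns the commanded pose from where the row before left it, along the tool's axes as they then stand; what a row does not reach is not made up. A row lasts 1/12 s, in which the tool goes at most 41.7 mm and 7.16 degrees, less where a joint would pass 70% of its speed; a pose out of reach is approached as far as the arm can. A call is refused whole if a number of a shift passes 0.0417 or a number of a turn 7.16, either way. A call with a gripper value outside its range is refused whole. The fingers move at their own pace and stop on an object; "force" is the grip in N (left out, the last holds). Time passes only in rows, so rows that do not move let the fingers close. It gives the time, the measured TCP pose, the force and the opening at its end, in the units of the state.
- r.sense(): the state, without advancing time (a new reading comes with each control period).
- vision.camera(name): name is "scene" or "top" or "wrist"; returns the picture (400x640x3 uint8, blue, green, red); there is no depth.
- vision.camera_params(name): a dict with "mtx" (3x3 intrinsics, pixels), "dist_coeffs" ([k1, k2, p1, p2, k3] as OpenCV has them; the pictures are not rectified), "extrinsics" (4x4, takes a point from camera to world coordinates); the wrist camera has in their place "hand_eye" (4x4, takes a point from camera to tool coordinates, whose origin is the TCP and whose axes are the tool frame's). Camera axes: x right, y down, z forward; pixel columns grow to the right and rows downward; lengths in m; the calibration is good to about 2 mm. A picture is of the moment at which its call begins: read the wrist's pose just before it. camera_params takes no time and is no camera call.
- r.hand_in(): hands the job in, once; it reports no verdict.
The state is a dict: "clock": time; "q": joint angles; "dq": joint speeds; "effort": joint torques, N m; "ee_pos": TCP position; "ee_rot": TCP orientation; "wrist_force": force on the tool from outside, world axes, zero at the start; "ft_torque": the same for the moment, N m; "opening": finger opening in m.
Only numpy, scipy, OpenCV 4.12 (cv2) and the standard library are available. Lean on these libraries where they do the work, as an engineer would, in place of code of your own. Each camera call takes 0.05 s, during which the arm holds its last target.

## Working session

There is one attempt and no reset: what is moved stays moved. The work goes in short steps, Python scripts to look and compute and a tool call to move; the robot and the scene stay as the last step left them, time stands still between calls to the robot, and variables do not carry over. Pictures are saved under pics/ and viewed, and the job is handed in when it is done.

Besides the shell and the picture viewer there is one more tool, called after "Emit:" as name([rows], argument=value, ...), one row to a line, values as JSON. apply_moves: Moves the arm, as the interface text tells. Its arguments: {"type":"object","properties":{"plan":{"type":"array","items":{"type":"object","properties":{"fingers":{"type":"number"},"travel":{"type":"array","items":{"type":"number"}},"spin":{"type":"number"}}}},"force":{"type":"number"}},"required":["plan"]}

```bash
ls; mkdir -p pics; python3 - <<'E'
from cell import r, vision
import cv2
s=r.sense(); print(s)
for n in ("top","scene"):
    cv2.imwrite(f"pics/{n}0.png",vision.camera(n))
    print(n,vision.camera_params(n))
print(vision.camera_params("wrist"))
E
```

```text
pics
{'clock': 0.0, 'q': array([-1.18472132,  0.31170548,  0.01403006,  1.51308545, -0.00439376,
        1.31915094, -0.02718531]), 'dq': array([-0.00074844,  0.00020656,  0.00136142, -0.00093967,  0.00218217,
        0.00244313,  0.00048169]), 'effort': array([-3.18078819e-04, -3.79908371e+01,  1.45704844e-01, -2.30595624e+01,
        1.20438388e-02,  1.33287164e-02, -2.52147871e-06]), 'ee_pos': array([0.22787498, 0.49977645, 0.23022075]), 'ee_rot': array([ 6.73802988e-04,  8.41068924e-01,  5.40926725e-01, -9.43394565e-04]), 'wrist_force': array([-0.13397271,  0.24485659, -0.24074279]), 'ft_torque': array([ 0.01477549,  0.02648179, -0.07639588]), 'opening': 0.08471653151677365}
top {'mtx': array([[397.25651092,   0.        , 314.08930416],
       [  0.        , 397.25651092, 198.92018916],
       [  0.        ,   0.        ,   1.        ]]), 'dist_coeffs': array([-0.04160462,  0.        ,  0.        ,  0.        ,  0.        ]), 'extrinsics': array([[-0.01651061, -0.99115168,  0.13170327,  0.47781631],
       [-0.9997093 ,  0.01867891,  0.01524502, -0.02621071],
       [-0.0175702 ,
[... 527 characters left out ...]
017, -0.86305395,  0.74596438],
       [ 0.        ,  0.        ,  0.        ,  1.        ]])}
{'mtx': array([[299.47963306,   0.        , 318.14108428],
       [  0.        , 299.47963306, 202.65096124],
       [  0.        ,   0.        ,   1.        ]]), 'dist_coeffs': array([-0.05199431,  0.        ,  0.        ,  0.        ,  0.        ]), 'hand_eye': array([[ 9.99999617e-01, -7.76207293e-05,  8.72073010e-04,
         2.72674197e-04],
       [-2.02932317e-04,  9.48387330e-01,  3.17114223e-01,
        -8.15442416e-02],
       [-8.51677631e-04, -3.17114279e-01,  9.48386951e-01,
        -1.41374698e-01],
       [ 0.00000000e+00,  0.00000000e+00,  0.00000000e+00,
         1.00000000e+00]])}
```

View pics/top0.png

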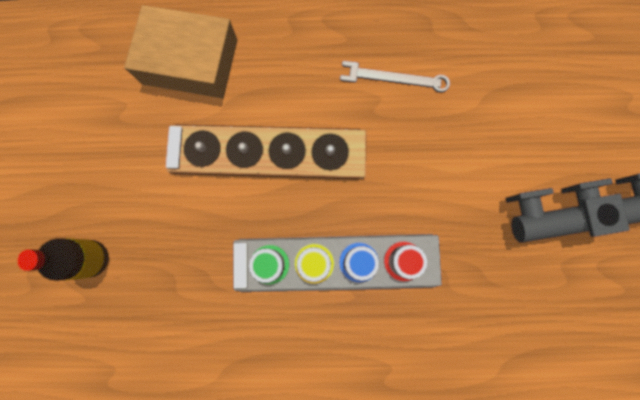

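View pics/scene0.png

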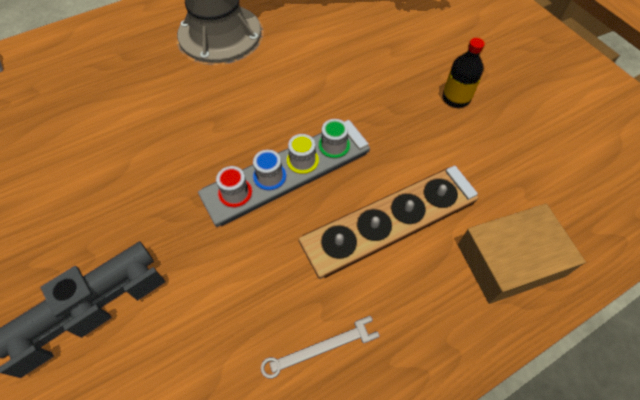

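The rack's white end is on the left in the top view at about (240,265). From there the order is green (267,265), yellow (314,264), blue (361,263), red (408,262). The board's white end is also on the left at (174,147), with discs near (202,148), (244,149), (287,150) and (330,152). So green goes on the right-most disc, then yellow and blue, with red on the left-most.

```bash
cat > h.py <<'E'
import numpy as np, cv2
from scipy.spatial.transform import Rotation as R
from cell import r, vision
def rot(q): return R.from_quat([q[1],q[2],q[3],q[0]]).as_matrix()
def cast(n,px,z,T=None):
    p=vision.camera_params(n); T=p["extrinsics"] if T is None else T
    u=cv2.undistortPoints(np.array(px,float).reshape(-1,1,2),p["mtx"],p["dist_coeffs"])[:,0]
    d=np.c_[u,np.ones(len(u))]@T[:3,:3].T
    return T[:3,3]+d*((z-T[2,3])/d[:,2])[:,None]
def blobs(mask,amin=100):
    cs,_=cv2.findContours(mask.astype(np.uint8)*255,cv2.RETR_EXTERNAL,cv2.CHAIN_APPROX_NONE)
    return sorted([c for c in cs if cv2.contourArea(c)>amin],key=cv2.contourArea,reverse=True)
HUES={"red":(172,8),"yellow":(24,36),"blue":(100,130),"green":(45,85)}
def cmask(im,c,smin=120,vmin=60):
    h,s,v=cv2.split(cv2.cvtColor(im,cv2.COLOR_BGR2HSV)); a,b=HUES[c]
    m=((h>=a)&(h<=b)) if a<b else ((h>=a)|(h<=b))
    return m&(s>smin)&(v>vmin)
def circ(n,c,z,T=None):
    # contour cast onto plane then fit circle
    P=cast(n,c[:,0,:],z,T)[:,:2]
    A=np.c_[2*P,np.ones(len(P))]; s=np.linalg.lstsq(A,(P**2).sum(1),rcond=None)[0]
    return s[:2], 2*np.sqrt(s[2]+s[0]**2+s[1]**2)
E
python3 - <<'E'
from h import *
for n in("top","scene"):
    im=cv2.imread(f"pics/{n}0.png")
    for c in HUES:
        bs=blobs(cmask(im,c,150,80),40)
        for b in bs[:4]:
            x=circ(n,b,.072); print(n,c,cv2.contourArea(b),cv2.boundingRect(b),x[0].round(4),round(x[1],4))
    h,s,v=cv2.split(cv2.cvtColor(im,cv2.COLOR_BGR2HSV))
    m=cv2.morphologyEx((v<75).astype(np.uint8),cv2.MORPH_CLOSE,np.ones((7,7)))
    for b in blobs(m,300)[:8]:
        x=circ(n,cv2.convexHull(b),.022); print(n,"dark",cv2.contourArea(b),cv2.boundingRect(b),x[0].round(4),round(x[1],4))
E
```

```text
top red 419.0 (17, 249, 27, 22) [0.471 0.442] 0.0385
top red 400.0 (399, 250, 24, 24) [ 0.4599 -0.1639] 0.0349
top red 159.5 (385, 242, 24, 39) [ 0.4609 -0.1539] 0.0547
top yellow 395.5 (302, 253, 23, 23) [ 0.4588 -0.0136] 0.0346
top blue 374.0 (351, 252, 23, 23) [ 0.4592 -0.0889] 0.0337
top dark 1412.0 (38, 239, 47, 41) [0.4711 0.4241] 0.0785
top dark 1331.5 (506, 185, 114, 57) [ 0.5227 -0.4403] 0.1795
top dark 862.5 (313, 135, 34, 34) [ 0.6501 -0.0441] 0.0595
top dark 849.5 (270, 134, 34, 34) [0.6535 0.0305] 0.0592
top dark 831.5 (227, 133, 35, 33) [0.6572 0.1053] 0.0591
top dark 820.0 (185, 132, 34, 33) [0.6609 0.1799] 0.0593
scene red 240.5 (220, 169, 20, 17) [ 0.46   -0.1638] 0.0351
scene red 170.0 (218, 181, 34, 26) [ 0.4936 -0.1692] 0.0542
scene red 163.5 (469, 37, 16, 16) [0.4116 0.4645] 0.0425
scene yellow 210.5 (292, 137, 20, 15) [ 0.4591 -0.0137] 0.0352
scene yellow 148.5 (287, 153, 32, 21) [ 0.4927 -0.0299] 0.0543
scene blue 218.0 (257, 153, 20, 16) [ 0.4597 -0.0887] 0.0346
scene blue 120.5 (254, 167, 32, 23) [ 0.4932 -0.0994] 0.0541
scene green 175.0 (326, 122, 18, 14) [0.4588 0.0614] 0.0333
scene green 87.0 (319, 139, 31, 19) [0.4919 0.0397] 0.054
scene dark 6700.0 (0, 242, 165, 135) [ 0.5653 -0.4684] 0.2487
scene dark 4729.5 (322, 179, 151, 98) [0.7073 0.0618] 0.2875
scene dark 1459.5 (185, 0, 66, 51) [-0.0282  0.0086] 0.199
scene dark 1291.5 (546, 0, 94, 49) [0.4621 0.8314] 0.2277
scene dark 998.5 (458, 232, 44, 71) [0.8186 0.1515] 0.112
scene dark 786.5 (450, 49, 33, 36) [0.4237 0.4467] 0.0944
scene dark 386.5 (216, 150, 152, 76) [ 0.3708 -0.0598] 0.3985
```

```bash
python3 - <<'E'
from h import *
# bottle cap: triangulate
p=vision.camera_params
def ray(n,px):
    q=p(n);T=q["extrinsics"];u=cv2.undistortPoints(np.array(px,float).reshape(1,1,2),q["mtx"],q["dist_coeffs"])[0,0]
    d=T[:3,:3]@np.r_[u,1];return T[:3,3],d/np.linalg.norm(d)
def tri(a,b):
    o1,d1=ray("top",a);o2,d2=ray("scene",b);s=np.linalg.lstsq(np.c_[d1,-d2],o2-o1,rcond=None)[0]
    A=o1+s[0]*d1;B=o2+s[1]*d2;return ((A+B)/2).round(3),np.linalg.norm(A-B).round(4)
print("cap",tri((29,260),(477,44)))
print("bottle base z0",cast("top",[[96,260]],0).round(3),cast("scene",[[459,98]],0).round(3))
print("box top corners",tri((213,82),(494,298)),tri((230,20),(582,262)), tri((133,64),(464,238)),tri((142,8),(545,206)))
# scene discs
im=cv2.imread("pics/scene0.png");h,s,v=cv2.split(cv2.cvtColor(im,cv2.COLOR_BGR2HSV))
for px in((339,241),(375,224),(408,209),(441,193)): print(cast("scene",[px],.022).round(4))
E
```

```text
cap (array([0.471, 0.384, 0.152]), np.float64(0.0007))
bottle base z0 [[0.468 0.372 0.   ]] [[0.476 0.387 0.   ]]
box top corners (array([ 0.863,  0.214, -0.152]), np.float64(0.0057)) (array([0.877, 0.152, 0.146]), np.float64(0.1204)) (array([0.771, 0.203, 0.082]), np.float64(0.1398)) (array([0.819, 0.214, 0.185]), np.float64(0.0142))
[[ 0.6516 -0.0439  0.022 ]]
[[0.6558 0.0318 0.022 ]]
[[0.6608 0.1036 0.022 ]]
[[0.6643 0.1798 0.022 ]]
```

```bash
python3 - <<'E'
from h import *
p=vision.camera_params
def ray(n,px):
    q=p(n);T=q["extrinsics"];u=cv2.undistortPoints(np.array(px,float).reshape(1,1,2),q["mtx"],q["dist_coeffs"])[0,0]
    d=T[:3,:3]@np.r_[u,1];return T[:3,3],d/np.linalg.norm(d)
def tri(a,b):
    o1,d1=ray("top",a);o2,d2=ray("scene",b);s=np.linalg.lstsq(np.c_[d1,-d2],o2-o1,rcond=None)[0]
    A=o1+s[0]*d1;B=o2+s[1]*d2;return ((A+B)/2).round(3),np.linalg.norm(A-B).round(4)
print(tri((128,68),(548,207)),tri((215,83),(470,240)),tri((145,7),(583,262)))
# plan rows: spin+travel from the start to above green, tool angle 0
s=r.sense();M=rot(s["ee_rot"]);P=s["ee_pos"].copy();print(P,M.round(3))
th0=np.degrees(np.arctan2(M[1,0],M[0,0]));print("toolx angle",th0)
E
```

```text
(array([0.798, 0.305, 0.059]), np.float64(0.0063)) (array([0.774, 0.155, 0.038]), np.float64(0.0003)) (array([0.907, 0.276, 0.067]), np.float64(0.0027))
[0.22788245 0.49984376 0.23029822] [[ 0.415  0.91  -0.001]
 [ 0.91  -0.415 -0.002]
 [-0.002  0.    -1.   ]]
toolx angle 65.49460338280305
```

Emit:
apply_moves([
  {"fingers": 0.0854,"travel": [-0.003,0.0348,0],"spin": 4.37},
  {"fingers": 0.0854,"travel": [-0.003,0.0348,0],"spin": 4.37},
  {"fingers": 0.0854,"travel": [-0.003,0.0348,0],"spin": 4.37},
  {"fingers": 0.0854,"travel": [-0.003,0.0348,0],"spin": 4.37},
  {"fingers": 0.0854,"travel": [-0.003,0.0348,0],"spin": 4.37},
  {"fingers": 0.0854,"travel": [-0.003,0.0348,0],"spin": 4.37},
  {"fingers": 0.0854,"travel": [-0.003,0.0348,0],"spin": 4.37},
  {"fingers": 0.0854,"travel": [-0.003,0.0348,0],"spin": 4.37},
  {"fingers": 0.0854,"travel": [-0.003,0.0348,0],"spin": 4.37},
  {"fingers": 0.0854,"travel": [-0.003,0.0348,0],"spin": 4.37},
  {"fingers": 0.0854,"travel": [-0.003,0.0348,0],"spin": 4.37},
  {"fingers": 0.0854,"travel": [-0.003,0.0348,0],"spin": 4.37},
  {"fingers": 0.0854,"travel": [-0.003,0.0348,0],"spin": 4.37},
  {"fingers": 0.0854,"travel": [-0.003,0.0348,0],"spin": 4.37},
  {"fingers": 0.0854,"travel": [-0.003,0.0348,0],"spin": 4.32},
  {"fingers": 0.0854,"travel": [0,0,0.025],"spin": 0},
  {"fingers": 0.0854,"travel": [0,0,0.025],"spin": 0},
  {"fingers": 0.0854,"travel": [0,0,0.02],"spin": 0},
  {"fingers": 0.0854,"travel": [0,0,0],"spin": 0},
], force=40)

```text
clock: 1.68
ee_pos: [0.472, 0.0701, 0.1571]
ee_rot: [0.001, 1.0, -0.0, -0.005]
wrist_force: [-0.6, 0.6, -0.6]
opening: 0.0855
```

```bash
cat >> h.py <<'E'
PIS={"green":(.4588,.0614),"yellow":(.459,-.0137),"blue":(.4595,-.0888),"red":(.460,-.1639)}
DST={"green":(.6501,-.0441),"yellow":(.6535,.0305),"blue":(.6572,.1053),"red":(.6609,.1799)}
def to(x,y,z):
    s=r.sense();M=rot(s["ee_rot"]);d=np.array([x,y,z])-s["ee_pos"]
    print("pos",s["ee_pos"].round(4),"toolx deg",np.degrees(np.arctan2(M[1,0],M[0,0])).round(2),"tilt",np.arccos(-M[2,2]).round(4),"travel",(M.T@d).round(4),"F",s["wrist_force"].round(1),"open",round(s["opening"],4))
def wrist(name):
    s=r.sense();im=vision.camera("wrist");cv2.imwrite(name,im)
    T=np.eye(4);T[:3,:3]=rot(s["ee_rot"]);T[:3,3]=s["ee_pos"]
    return im,T@vision.camera_params("wrist")["hand_eye"]
E
python3 - <<'E'
from h import *
to(*PIS["green"],.157)
im,T=wrist("pics/w1.png")
for c in HUES:
    for b in blobs(cmask(im,c,150,80),300)[:2]:
        x=circ("wrist",b,.072,T);print(c,cv2.contourArea(b),cv2.boundingRect(b),x[0].round(4),x[1].round(4))
E
```

```text
pos [0.472  0.0701 0.1571] toolx deg -0.05 tilt 0.0098 travel [-0.0132  0.0088  0.0002] F [-0.6  0.6 -0.6] open 0.0855
yellow 1178.0 (284, 277, 43, 37) [ 0.4593 -0.0118] 0.0379
blue 349.5 (288, 345, 39, 15) [ 0.4611 -0.0789] 0.026
green 1569.5 (279, 196, 48, 45) [0.4586 0.0625] 0.0377
green 541.5 (273, 167, 66, 46) [0.4615 0.0792] 0.0486
```

View pics/w1.png

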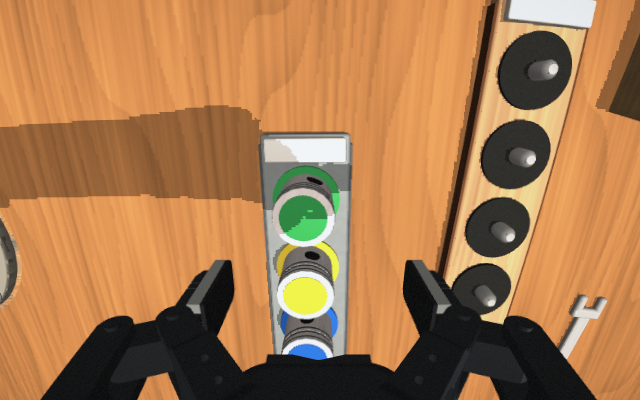

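The wrist view confirms green's crown at pixel (303,217), which is (0.459, 0.062), matching the top and scene cameras to about 1 mm. I'll go down and grip.

Emit:
apply_moves([
  {"fingers": 0.0854,"travel": [-0.0066,0.0042,0],"spin": 0},
  {"fingers": 0.0854,"travel": [-0.0066,0.0042,0],"spin": 0},
  {"fingers": 0.0854,"travel": [0,0,0.03],"spin": 0},
  {"fingers": 0.0854,"travel": [0,0,0.03],"spin": 0},
  {"fingers": 0.0854,"travel": [0,0,0.03],"spin": 0},
  {"fingers": 0.0854,"travel": [0,0,0.025],"spin": 0},
  {"fingers": 0.0854,"travel": [0,0,0.012],"spin": 0},
  {"fingers": 0.0854,"travel": [0,0,0],"spin": 0},
  {"fingers": 0.06,"travel": [0,0,0],"spin": 0},
  {"fingers": 0.05,"travel": [0,0,0],"spin": 0},
  {"fingers": 0.04,"travel": [0,0,0],"spin": 0},
  {"fingers": 0.04,"travel": [0,0,0],"spin": 0},
  {"fingers": 0.04,"travel": [0,0,0],"spin": 0},
  {"fingers": 0.04,"travel": [0,0,0],"spin": 0},
  {"fingers": 0.04,"travel": [0,0,0],"spin": 0},
], force=45)

```text
clock: 2.98
ee_pos: [0.4627, 0.0627, 0.0362]
ee_rot: [-0.001, 1.0, 0.0, 0.0]
wrist_force: [-5.4, 0.0, 7.1]
opening: 0.0512
```

```bash
python3 - <<'E'
from h import *
to(*DST["green"],.12)
E
```

```text
pos [0.4627 0.0627 0.0362] toolx deg 0.01 tilt 0.0014 travel [ 0.1874  0.1067 -0.084 ] F [-5.4  0.   7.1] open 0.0512
```

Emit:
apply_moves([
  {"fingers": 0.04,"travel": [0,0,-0.006],"spin": 0},
  {"fingers": 0.04,"travel": [0,0,-0.012],"spin": 0},
  {"fingers": 0.04,"travel": [0,0,-0.022],"spin": 0},
  {"fingers": 0.04,"travel": [0,0,-0.022],"spin": 0},
  {"fingers": 0.04,"travel": [0,0,-0.018],"spin": 0},
  {"fingers": 0.04,"travel": [0,0,-0.006],"spin": 0},
  {"fingers": 0.04,"travel": [0,0,0],"spin": 0},
  {"fingers": 0.04,"travel": [0,0,0],"spin": 0},
], force=45)

```text
clock: 3.65
ee_pos: [0.4626, 0.0626, 0.1202]
ee_rot: [-0.0, 1.0, 0.0, 0.0]
wrist_force: [0.3, -0.3, -3.4]
opening: 0.0513
```

```bash
python3 - <<'E'
from h import *
to(*DST["green"],.12)
im,T=wrist("pics/w2.png")
cv2.imwrite("pics/s2.png",vision.camera("scene"))
E
```

```text
pos [0.4626 0.0626 0.1202] toolx deg 0.0 tilt 0.0005 travel [0.1875 0.1067 0.0002] F [ 0.3 -0.3 -3.4] open 0.0513
```

View pics/w2.png

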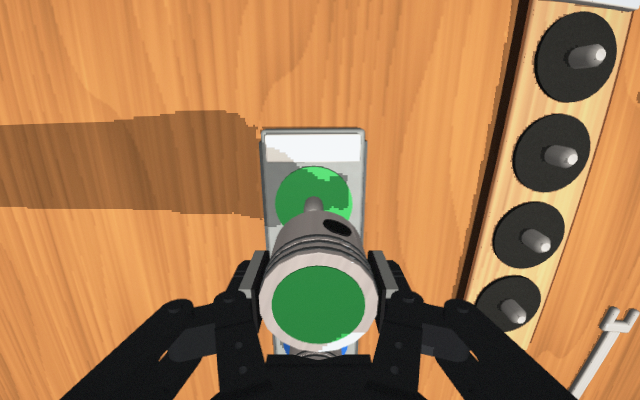

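View pics/s2.png

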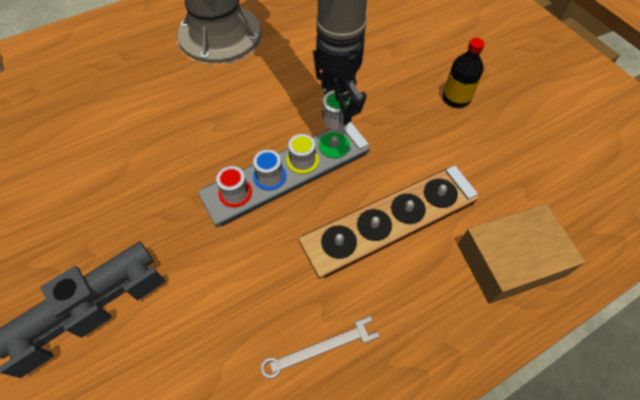

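Green is held upright between the jaws, with its crown at (318,305) in the wrist view and its pad now bare at (313,195). I'll carry it to the right-most board disc.

Emit:
apply_moves([
  {"fingers": 0.04,"travel": [0.01,0.006,0],"spin": 0},
  {"fingers": 0.04,"travel": [0.02,0.012,0],"spin": 0},
  {"fingers": 0.04,"travel": [0.025,0.014,0],"spin": 0},
  {"fingers": 0.04,"travel": [0.025,0.014,0],"spin": 0},
  {"fingers": 0.04,"travel": [0.025,0.014,0],"spin": 0},
  {"fingers": 0.04,"travel": [0.025,0.014,0],"spin": 0},
  {"fingers": 0.04,"travel": [0.025,0.014,0],"spin": 0},
  {"fingers": 0.04,"travel": [0.02,0.012,0],"spin": 0},
  {"fingers": 0.04,"travel": [0.0125,0.0067,0],"spin": 0},
  {"fingers": 0.04,"travel": [0,0,0],"spin": 0},
  {"fingers": 0.04,"travel": [0,0,0],"spin": 0},
  {"fingers": 0.04,"travel": [0,0,0],"spin": 0},
], force=45)

```text
clock: 4.75
ee_pos: [0.6492, -0.0438, 0.119]
ee_rot: [-0.0, 1.0, 0.0, -0.001]
wrist_force: [-0.1, -0.3, -2.2]
opening: 0.0513
```

```bash
python3 - <<'E'
from h import *
to(*DST["green"],.036)
im,T=wrist("pics/w3.png")
z=r.sense()["ee_pos"][2]+.036
for b in blobs(cmask(im,"green",120,50),300)[:2]:
    x=circ("wrist",b,z,T);print(cv2.contourArea(b),cv2.boundingRect(b),x[0].round(4),x[1].round(4))
E
```

```text
pos [ 0.6492 -0.0438  0.119 ] toolx deg 0.01 tilt 0.0029 travel [0.0011 0.0003 0.083 ] F [-0.1 -0.3 -2.2] open 0.0513
5553.0 (33, 29, 83, 89) [0.5665 0.0485] 0.0289
5494.5 (272, 266, 93, 77) [ 0.6494 -0.043 ] 0.0386
```

View pics/w3.png

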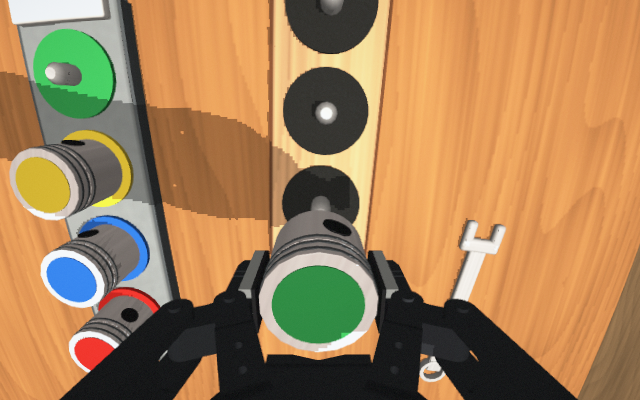

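Emit:
apply_moves([
  {"fingers": 0.04,"travel": [0.001,0,0.01],"spin": 0},
  {"fingers": 0.04,"travel": [0,0,0.02],"spin": 0},
  {"fingers": 0.04,"travel": [0,0,0.02],"spin": 0},
  {"fingers": 0.04,"travel": [0,0,0.015],"spin": 0},
  {"fingers": 0.04,"travel": [0,0,0.01],"spin": 0},
  {"fingers": 0.04,"travel": [0,0,0.005],"spin": 0},
  {"fingers": 0.04,"travel": [0,0,0.002],"spin": 0},
  {"fingers": 0.04,"travel": [0,0,0],"spin": 0},
  {"fingers": 0.04,"travel": [0,0,0],"spin": 0},
], force=45)

```text
clock: 5.55
ee_pos: [0.6521, -0.0443, 0.0394]
ee_rot: [0.0, 1.0, 0.0, 0.001]
wrist_force: [0.9, -0.3, -2.6]
opening: 0.0512
```

```bash
python3 - <<'E'
from h import *
to(*DST["green"],.036)
E
```

```text
pos [ 0.6521 -0.0443  0.0394] toolx deg 0.0 tilt 0.0021 travel [-0.002  -0.0002  0.0034] F [ 0.9 -0.3 -2.6] open 0.0512
```

Emit:
apply_moves([
  {"fingers": 0.04,"travel": [-0.001,0,0.0015],"spin": 0},
  {"fingers": 0.04,"travel": [0,0,0.0015],"spin": 0},
  {"fingers": 0.04,"travel": [0,0,0.0006],"spin": 0},
  {"fingers": 0.04,"travel": [0,0,0],"spin": 0},
  {"fingers": 0.04,"travel": [0,0,0],"spin": 0},
], force=45)

```text
clock: 5.97
ee_pos: [0.651, -0.0445, 0.0363]
ee_rot: [-0.0, 1.0, -0.0, 0.001]
wrist_force: [-1.4, -0.2, 6.5]
opening: 0.0513
```

Emit:
apply_moves([
  {"fingers": 0.053,"travel": [0,0,0],"spin": 0},
  {"fingers": 0.056,"travel": [0,0,0],"spin": 0},
  {"fingers": 0.065,"travel": [0,0,0],"spin": 0},
  {"fingers": 0.08,"travel": [0,0,0],"spin": 0},
  {"fingers": 0.0854,"travel": [0,0,0],"spin": 0},
  {"fingers": 0.0854,"travel": [0,0,-0.01],"spin": 0},
  {"fingers": 0.0854,"travel": [0,0,-0.02],"spin": 0},
  {"fingers": 0.0854,"travel": [0,0,-0.03],"spin": 0},
  {"fingers": 0.0854,"travel": [0,0,-0.03],"spin": 0},
  {"fingers": 0.0854,"travel": [0,0,-0.01],"spin": 0},
  {"fingers": 0.0854,"travel": [0,0,0],"spin": 0},
  {"fingers": 0.0854,"travel": [0,0,0],"spin": 0},
], force=45)

```text
clock: 6.97
ee_pos: [0.6504, -0.0443, 0.1352]
ee_rot: [-0.0, 1.0, -0.0, 0.001]
wrist_force: [0.3, -0.6, -0.7]
opening: 0.0853
```

```bash
python3 - <<'E'
from h import *
to(*PIS["yellow"],.135)
im,T=wrist("pics/w4.png")
for b in blobs(cmask(im,"green",120,50),300)[:3]:
    x=circ("wrist",b,.072,T);print(cv2.contourArea(b),cv2.boundingRect(b),x[0].round(4),x[1].round(4))
for px in [(326,110)]: print(px)
E
```

```text
pos [ 0.6504 -0.0443  0.1352] toolx deg -0.01 tilt 0.0011 travel [-0.1914 -0.0306 -0.    ] F [ 0.3 -0.6 -0.7] open 0.0853
4976.5 (47, 33, 79, 84) [0.498  0.0572] 0.0526
1970.0 (293, 196, 53, 49) [ 0.6511 -0.0447] 0.0382
(326, 110)
```

View pics/w4.png

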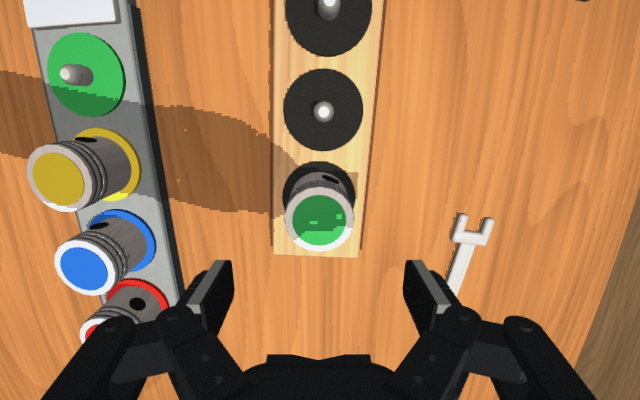

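Green stands upright on the last disc, crown at (319,219), which is (0.651, -0.045) and within 1 mm of target. Next is yellow.

Emit:
apply_moves([
  {"fingers": 0.0854,"travel": [-0.0154,-0.0026,0],"spin": 0},
  {"fingers": 0.0854,"travel": [-0.032,-0.005,0],"spin": 0},
  {"fingers": 0.0854,"travel": [-0.032,-0.005,0],"spin": 0},
  {"fingers": 0.0854,"travel": [-0.032,-0.005,0],"spin": 0},
  {"fingers": 0.0854,"travel": [-0.032,-0.005,0],"spin": 0},
  {"fingers": 0.0854,"travel": [-0.032,-0.005,0],"spin": 0},
  {"fingers": 0.0854,"travel": [-0.016,-0.003,0],"spin": 0},
  {"fingers": 0.0854,"travel": [0,0,0],"spin": 0},
  {"fingers": 0.0854,"travel": [0,0,0],"spin": 0},
  {"fingers": 0.0854,"travel": [0,0,0],"spin": 0},
], force=45)

```text
clock: 7.85
ee_pos: [0.4593, -0.0136, 0.1341]
ee_rot: [0.0, 1.0, 0.0, -0.0]
wrist_force: [-0.5, -0.8, -0.3]
opening: 0.0853
```

```bash
python3 - <<'E'
from h import *
to(*PIS["yellow"],.035)
im,T=wrist("pics/w5.png")
for b in blobs(cmask(im,"yellow",120,50),300)[:2]:
    x=circ("wrist",b,.072,T);print(cv2.contourArea(b),cv2.boundingRect(b),x[0].round(4),x[1].round(4))
E
```

```text
pos [ 0.4593 -0.0136  0.1341] toolx deg 0.0 tilt 0.0007 travel [-0.0002  0.      0.0991] F [-0.5 -0.8 -0.3] open 0.0853
2034.0 (291, 194, 54, 50) [ 0.4593 -0.0124] 0.0385
804.5 (282, 161, 73, 47) [0.4593 0.004 ] 0.0478
```

Emit:
apply_moves([
  {"fingers": 0.0854,"travel": [0,0,0.02],"spin": 0},
  {"fingers": 0.0854,"travel": [0,0,0.03],"spin": 0},
  {"fingers": 0.0854,"travel": [0,0,0.03],"spin": 0},
  {"fingers": 0.0854,"travel": [0,0,0.014],"spin": 0},
  {"fingers": 0.0854,"travel": [0,0,0.005],"spin": 0},
  {"fingers": 0.07,"travel": [0,0,0],"spin": 0},
  {"fingers": 0.06,"travel": [0,0,0],"spin": 0},
  {"fingers": 0.05,"travel": [0,0,0],"spin": 0},
  {"fingers": 0.04,"travel": [0,0,0],"spin": 0},
  {"fingers": 0.04,"travel": [0,0,0],"spin": 0},
  {"fingers": 0.04,"travel": [0,0,0],"spin": 0},
  {"fingers": 0.04,"travel": [0,0,0],"spin": 0},
  {"fingers": 0.04,"travel": [0,0,0],"spin": 0},
  {"fingers": 0.04,"travel": [0,0,0],"spin": 0},
], force=45)

```text
clock: 9.07
ee_pos: [0.4604, -0.0138, 0.0371]
ee_rot: [-0.0, 1.0, -0.0, 0.002]
wrist_force: [-0.2, -0.4, 5.8]
opening: 0.0512
```

Emit:
apply_moves([
  {"fingers": 0.04,"travel": [0,0,-0.006],"spin": 0},
  {"fingers": 0.04,"travel": [0,0,-0.012],"spin": 0},
  {"fingers": 0.04,"travel": [0,0,-0.022],"spin": 0},
  {"fingers": 0.04,"travel": [0,0,-0.022],"spin": 0},
  {"fingers": 0.04,"travel": [0,0,-0.018],"spin": 0},
  {"fingers": 0.04,"travel": [0,0,-0.004],"spin": 0},
  {"fingers": 0.04,"travel": [0.01,-0.002,0],"spin": 0},
  {"fingers": 0.04,"travel": [0.02,-0.005,0],"spin": 0},
  {"fingers": 0.04,"travel": [0.026,-0.006,0],"spin": 0},
  {"fingers": 0.04,"travel": [0.026,-0.006,0],"spin": 0},
  {"fingers": 0.04,"travel": [0.026,-0.006,0],"spin": 0},
  {"fingers": 0.04,"travel": [0.026,-0.006,0],"spin": 0},
  {"fingers": 0.04,"travel": [0.026,-0.006,0],"spin": 0},
  {"fingers": 0.04,"travel": [0.02,-0.005,0],"spin": 0},
  {"fingers": 0.04,"travel": [0.0131,-0.0023,0],"spin": 0},
  {"fingers": 0.04,"travel": [0,0,0],"spin": 0},
  {"fingers": 0.04,"travel": [0,0,0],"spin": 0},
  {"fingers": 0.04,"travel": [0,0,0],"spin": 0},
], force=45)

```text
clock: 10.57
ee_pos: [0.6504, 0.0303, 0.1177]
ee_rot: [0.0, 1.0, -0.0, -0.002]
wrist_force: [-0.2, 0.2, -2.1]
opening: 0.0514
```

```bash
python3 - <<'E'
from h import *
to(*DST["yellow"],.037)
im,T=wrist("pics/w6.png")
z=r.sense()["ee_pos"][2]+.035
for b in blobs(cmask(im,"yellow",120,50),300)[:2]:
    x=circ("wrist",b,z,T);print(cv2.contourArea(b),cv2.boundingRect(b),x[0].round(4),x[1].round(4))
h,s,v=cv2.split(cv2.cvtColor(im,cv2.COLOR_BGR2HSV))
m=(v<75)&(np.arange(400)[:,None]<175)
for b in blobs(m,1500):
    x=circ("wrist",cv2.convexHull(b),.022,T);print("dark",cv2.boundingRect(b),x[0].round(4),x[1].round(4))
E
```

```text
pos [0.6504 0.0303 0.1177] toolx deg -0.03 tilt 0.0041 travel [ 0.0034 -0.0002  0.0807] F [-0.2  0.2 -2.1] open 0.0514
5528.0 (272, 261, 93, 78) [0.6506 0.0328] 0.0387
3502.0 (75, 215, 72, 66) [0.5666 0.0571] 0.0295
dark (287, 66, 85, 88) [0.6583 0.1066] 0.0643
dark (457, 0, 183, 92) [0.8284 0.1551] 0.1398
dark (289, 0, 93, 52) [0.6618 0.1802] 0.064
```

View pics/w6.png

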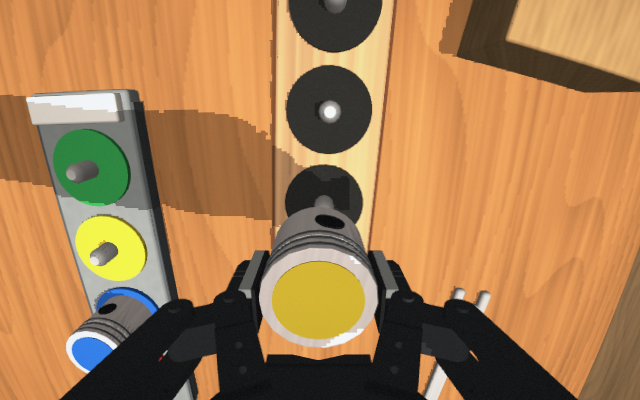

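Yellow is upright in the jaws, with its crown at (318,300). The wrist view puts the next discs at (0.658, 0.107) and (0.662, 0.180), 1 to 2 mm from the top-camera values. I'll lower yellow.

Emit:
apply_moves([
  {"fingers": 0.04,"travel": [0.002,0.001,0.01],"spin": 0},
  {"fingers": 0.04,"travel": [0,0.001,0.02],"spin": 0},
  {"fingers": 0.04,"travel": [0,0,0.02],"spin": 0},
  {"fingers": 0.04,"travel": [0,0,0.015],"spin": 0},
  {"fingers": 0.04,"travel": [0,0,0.008],"spin": 0},
  {"fingers": 0.04,"travel": [0,0,0.004],"spin": 0},
  {"fingers": 0.04,"travel": [0,0,0.002],"spin": 0},
  {"fingers": 0.04,"travel": [0,0,0.001],"spin": 0},
  {"fingers": 0.04,"travel": [0,0,0.001],"spin": 0},
  {"fingers": 0.04,"travel": [0,0,0],"spin": 0},
  {"fingers": 0.04,"travel": [0,0,0],"spin": 0},
], force=45)

```text
clock: 11.53
ee_pos: [0.6546, 0.0286, 0.0396]
ee_rot: [-0.0, 1.0, -0.0, 0.001]
wrist_force: [0.2, 0.6, -2.8]
opening: 0.0515
```

Emit:
apply_moves([
  {"fingers": 0.04,"travel": [0,0,0.0015],"spin": 0},
  {"fingers": 0.04,"travel": [0,0,0.001],"spin": 0},
  {"fingers": 0.04,"travel": [0,0,0.0005],"spin": 0},
  {"fingers": 0.04,"travel": [0,0,0],"spin": 0},
  {"fingers": 0.04,"travel": [0,0,0],"spin": 0},
], force=45)

```text
clock: 11.95
ee_pos: [0.6545, 0.0287, 0.0372]
ee_rot: [-0.0, 1.0, 0.0, 0.001]
wrist_force: [-3.0, -0.1, 5.7]
opening: 0.0512
```

Emit:
apply_moves([
  {"fingers": 0.053,"travel": [0,0,0],"spin": 0},
  {"fingers": 0.056,"travel": [0,0,0],"spin": 0},
  {"fingers": 0.065,"travel": [0,0,0],"spin": 0},
  {"fingers": 0.08,"travel": [0,0,0],"spin": 0},
  {"fingers": 0.0854,"travel": [0,0,0],"spin": 0},
  {"fingers": 0.0854,"travel": [0,0,-0.01],"spin": 0},
  {"fingers": 0.0854,"travel": [0,0,-0.02],"spin": 0},
  {"fingers": 0.0854,"travel": [0,0,-0.03],"spin": 0},
  {"fingers": 0.0854,"travel": [0,0,-0.03],"spin": 0},
  {"fingers": 0.0854,"travel": [0,0,-0.01],"spin": 0},
  {"fingers": 0.0854,"travel": [0,0,0],"spin": 0},
  {"fingers": 0.0854,"travel": [0,0,0],"spin": 0},
], force=45)

```text
clock: 12.95
ee_pos: [0.6541, 0.0286, 0.1362]
ee_rot: [-0.0, 1.0, -0.0, 0.001]
wrist_force: [0.5, -0.0, -0.2]
opening: 0.0856
```

```bash
python3 - <<'E'
from h import *
to(*PIS["blue"],.135)
im,T=wrist("pics/w7.png")
for b in blobs(cmask(im,"yellow",120,50),300)[:3]:
    x=circ("wrist",b,.072,T);print(cv2.contourArea(b),cv2.boundingRect(b),x[0].round(4),x[1].round(4))
E
```

```text
pos [0.6541 0.0286 0.1362] toolx deg -0.01 tilt 0.0011 travel [-0.1946  0.1174  0.001 ] F [ 0.5 -0.  -0.2] open 0.0856
3176.0 (84, 207, 68, 63) [0.4992 0.0125] 0.053
1989.0 (292, 193, 53, 49) [0.6546 0.0301] 0.0384
```

View pics/w7.png

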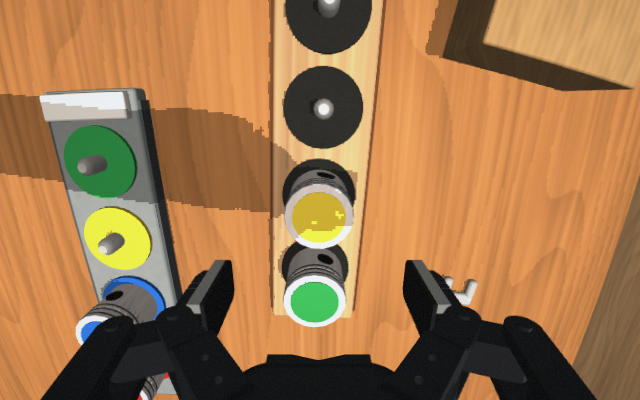

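Yellow stands upright at (319,217), which is (0.655, 0.030), with green still upright at (314,300). Next is blue.

Emit:
apply_moves([
  {"fingers": 0.0854,"travel": [-0.0146,0.0094,0],"spin": 0},
  {"fingers": 0.0854,"travel": [-0.03,0.018,0],"spin": 0},
  {"fingers": 0.0854,"travel": [-0.03,0.018,0],"spin": 0},
  {"fingers": 0.0854,"travel": [-0.03,0.018,0],"spin": 0},
  {"fingers": 0.0854,"travel": [-0.03,0.018,0],"spin": 0},
  {"fingers": 0.0854,"travel": [-0.03,0.018,0],"spin": 0},
  {"fingers": 0.0854,"travel": [-0.02,0.012,0],"spin": 0},
  {"fingers": 0.0854,"travel": [-0.01,0.006,0],"spin": 0},
  {"fingers": 0.0854,"travel": [0,0,0],"spin": 0},
  {"fingers": 0.0854,"travel": [0,0,0],"spin": 0},
  {"fingers": 0.0854,"travel": [0,0,0],"spin": 0},
], force=45)

```text
clock: 13.92
ee_pos: [0.4609, -0.0873, 0.1354]
ee_rot: [-0.0, 1.0, 0.001, 0.0]
wrist_force: [-0.3, 1.2, -0.1]
opening: 0.0855
```

```bash
python3 - <<'E'
from h import *
to(*PIS["blue"],.036)
im,T=wrist("pics/w8.png")
for b in blobs(cmask(im,"blue",120,50),300)[:2]:
    x=circ("wrist",b,.072,T);print(cv2.contourArea(b),cv2.boundingRect(b),x[0].round(4),x[1].round(4))
E
```

```text
pos [ 0.4609 -0.0873  0.1354] toolx deg 0.14 tilt 0.0007 travel [-0.0014  0.0015  0.0994] F [-0.3  1.2 -0.1] open 0.0855
2004.0 (290, 195, 54, 50) [ 0.4598 -0.0874] 0.0385
794.5 (281, 163, 73, 47) [ 0.46   -0.0708] 0.0478
```

Emit:
apply_moves([
  {"fingers": 0.0854,"travel": [-0.001,0.001,0.02],"spin": 0},
  {"fingers": 0.0854,"travel": [0,0,0.03],"spin": 0},
  {"fingers": 0.0854,"travel": [0,0,0.03],"spin": 0},
  {"fingers": 0.0854,"travel": [0,0,0.014],"spin": 0},
  {"fingers": 0.0854,"travel": [0,0,0.005],"spin": 0},
  {"fingers": 0.07,"travel": [0,0,0],"spin": 0},
  {"fingers": 0.06,"travel": [0,0,0],"spin": 0},
  {"fingers": 0.05,"travel": [0,0,0],"spin": 0},
  {"fingers": 0.04,"travel": [0,0,0],"spin": 0},
  {"fingers": 0.04,"travel": [0,0,0],"spin": 0},
  {"fingers": 0.04,"travel": [0,0,0],"spin": 0},
  {"fingers": 0.04,"travel": [0,0,0],"spin": 0},
  {"fingers": 0.04,"travel": [0,0,0],"spin": 0},
  {"fingers": 0.04,"travel": [0,0,0],"spin": 0},
], force=45)

```text
clock: 15.13
ee_pos: [0.46, -0.0898, 0.0381]
ee_rot: [-0.0, 1.0, 0.0, 0.002]
wrist_force: [-0.4, 0.3, 5.6]
opening: 0.0508
```

Emit:
apply_moves([
  {"fingers": 0.04,"travel": [0,0,-0.006],"spin": 0},
  {"fingers": 0.04,"travel": [0,0,-0.012],"spin": 0},
  {"fingers": 0.04,"travel": [0,0,-0.022],"spin": 0},
  {"fingers": 0.04,"travel": [0,0,-0.022],"spin": 0},
  {"fingers": 0.04,"travel": [0,0,-0.018],"spin": 0},
  {"fingers": 0.04,"travel": [0,0,-0.004],"spin": 0},
  {"fingers": 0.04,"travel": [0.009,-0.009,0],"spin": 0},
  {"fingers": 0.04,"travel": [0.018,-0.018,0],"spin": 0},
  {"fingers": 0.04,"travel": [0.0215,-0.0213,0],"spin": 0},
  {"fingers": 0.04,"travel": [0.0215,-0.0213,0],"spin": 0},
  {"fingers": 0.04,"travel": [0.0215,-0.0213,0],"spin": 0},
  {"fingers": 0.04,"travel": [0.0215,-0.0213,0],"spin": 0},
  {"fingers": 0.04,"travel": [0.0215,-0.0213,0],"spin": 0},
  {"fingers": 0.04,"travel": [0.0215,-0.0213,0],"spin": 0},
  {"fingers": 0.04,"travel": [0.0215,-0.0213,0],"spin": 0},
  {"fingers": 0.04,"travel": [0.013,-0.013,0],"spin": 0},
  {"fingers": 0.04,"travel": [0.007,-0.0067,0],"spin": 0},
  {"fingers": 0.04,"travel": [0,0,0],"spin": 0},
  {"fingers": 0.04,"travel": [0,0,0],"spin": 0},
  {"fingers": 0.04,"travel": [0,0,0],"spin": 0},
], force=45)

```text
clock: 16.8
ee_pos: [0.6545, 0.105, 0.119]
ee_rot: [0.001, 1.0, -0.001, -0.002]
wrist_force: [0.3, 0.2, -2.9]
opening: 0.0508
```

```bash
python3 - <<'E'
from h import *
to(.6575,.106,.038)
im,T=wrist("pics/w9.png")
z=r.sense()["ee_pos"][2]+.034
for b in blobs(cmask(im,"blue",120,50),300)[:2]:
    x=circ("wrist",b,z,T);print(cv2.contourArea(b),cv2.boundingRect(b),x[0].round(4),x[1].round(4))
E
```

```text
pos [0.6545 0.105  0.119 ] toolx deg -0.07 tilt 0.0036 travel [ 0.0033 -0.0011  0.081 ] F [ 0.3  0.2 -2.9] open 0.0508
5494.5 (272, 258, 93, 78) [0.6547 0.1084] 0.0387
```

View pics/w9.png

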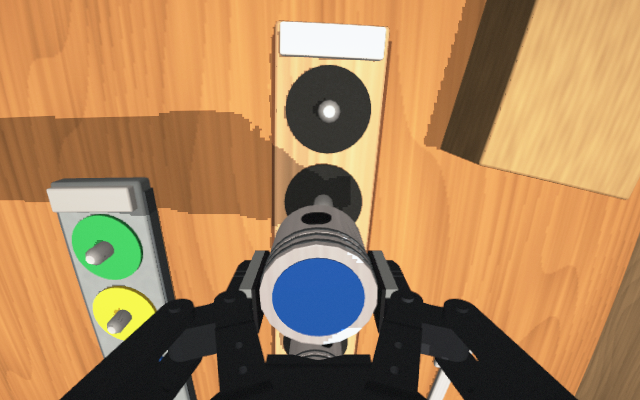

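Blue is upright in the jaws with its crown at (318,298), over the third disc. I'll lower it with a shift of about 2 mm.

Emit:
apply_moves([
  {"fingers": 0.04,"travel": [0.002,0.001,0.01],"spin": 0},
  {"fingers": 0.04,"travel": [0,0.001,0.02],"spin": 0},
  {"fingers": 0.04,"travel": [0,0,0.02],"spin": 0},
  {"fingers": 0.04,"travel": [0,0,0.015],"spin": 0},
  {"fingers": 0.04,"travel": [0,0,0.008],"spin": 0},
  {"fingers": 0.04,"travel": [0,0,0.004],"spin": 0},
  {"fingers": 0.04,"travel": [0,0,0.002],"spin": 0},
  {"fingers": 0.04,"travel": [0,0,0.001],"spin": 0},
  {"fingers": 0.04,"travel": [0,0,0.001],"spin": 0},
  {"fingers": 0.04,"travel": [0,0,0.001],"spin": 0},
  {"fingers": 0.04,"travel": [0,0,0.001],"spin": 0},
  {"fingers": 0.04,"travel": [0,0,0],"spin": 0},
  {"fingers": 0.04,"travel": [0,0,0],"spin": 0},
  {"fingers": 0.04,"travel": [0,0,0],"spin": 0},
], force=45)

```text
clock: 18.02
ee_pos: [0.6584, 0.1042, 0.0383]
ee_rot: [-0.0, 1.0, -0.0, 0.001]
wrist_force: [0.1, 1.0, -1.5]
opening: 0.0505
```

Emit:
apply_moves([
  {"fingers": 0.04,"travel": [0,0,0.0008],"spin": 0},
  {"fingers": 0.04,"travel": [0,0,0],"spin": 0},
  {"fingers": 0.04,"travel": [0,0,0],"spin": 0},
], force=45)

```text
clock: 18.27
ee_pos: [0.6584, 0.1042, 0.0383]
ee_rot: [-0.0, 1.0, 0.0, 0.001]
wrist_force: [-1.1, -0.5, 4.9]
opening: 0.0506
```

Contact is confirmed: +4.9 N upward with no further descent. I'll release.

Emit:
apply_moves([
  {"fingers": 0.053,"travel": [0,0,0],"spin": 0},
  {"fingers": 0.056,"travel": [0,0,0],"spin": 0},
  {"fingers": 0.065,"travel": [0,0,0],"spin": 0},
  {"fingers": 0.08,"travel": [0,0,0],"spin": 0},
  {"fingers": 0.0854,"travel": [0,0,0],"spin": 0},
  {"fingers": 0.0854,"travel": [0,0,-0.01],"spin": 0},
  {"fingers": 0.0854,"travel": [0,0,-0.02],"spin": 0},
  {"fingers": 0.0854,"travel": [0,0,-0.03],"spin": 0},
  {"fingers": 0.0854,"travel": [0,0,-0.03],"spin": 0},
  {"fingers": 0.0854,"travel": [0,0,-0.01],"spin": 0},
  {"fingers": 0.0854,"travel": [0,0,0],"spin": 0},
  {"fingers": 0.0854,"travel": [0,0,0],"spin": 0},
], force=45)

```text
clock: 19.27
ee_pos: [0.6581, 0.104, 0.1374]
ee_rot: [-0.0, 1.0, -0.0, 0.001]
wrist_force: [-1.4, 0.1, -0.9]
opening: 0.0852
```

```bash
python3 - <<'E'
from h import *
to(*PIS["red"],.135)
im,T=wrist("pics/w10.png")
for b in blobs(cmask(im,"blue",120,50),300)[:3]:
    x=circ("wrist",b,.072,T);print(cv2.contourArea(b),cv2.boundingRect(b),x[0].round(4),x[1].round(4))
E
```

```text
pos [0.6581 0.104  0.1374] toolx deg -0.01 tilt 0.0012 travel [-0.198   0.2679  0.0021] F [-1.4  0.1 -0.9] open 0.0852
1990.0 (292, 191, 53, 50) [0.6585 0.1065] 0.0385
```

View pics/w10.png

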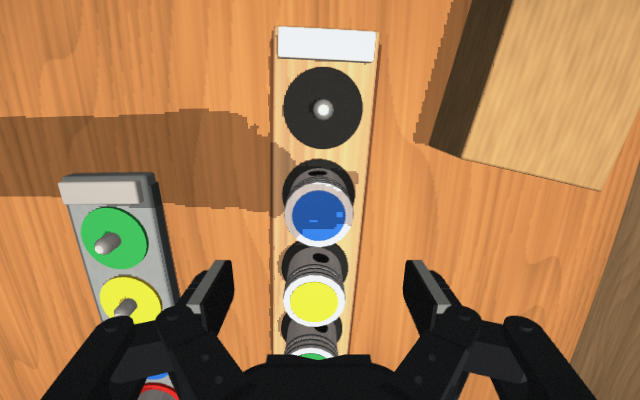

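Blue is upright at (319,216), which is (0.6585, 0.1065), and yellow is fine. Next is red.

Emit:
apply_moves([
  {"fingers": 0.0854,"travel": [-0.01,0.0135,0],"spin": 0},
  {"fingers": 0.0854,"travel": [-0.02,0.027,0],"spin": 0},
  {"fingers": 0.0854,"travel": [-0.02,0.027,0],"spin": 0},
  {"fingers": 0.0854,"travel": [-0.02,0.027,0],"spin": 0},
  {"fingers": 0.0854,"travel": [-0.02,0.027,0],"spin": 0},
  {"fingers": 0.0854,"travel": [-0.02,0.027,0],"spin": 0},
  {"fingers": 0.0854,"travel": [-0.02,0.027,0],"spin": 0},
  {"fingers": 0.0854,"travel": [-0.02,0.027,0],"spin": 0},
  {"fingers": 0.0854,"travel": [-0.02,0.027,0],"spin": 0},
  {"fingers": 0.0854,"travel": [-0.018,0.0244,0],"spin": 0},
  {"fingers": 0.0854,"travel": [-0.01,0.014,0],"spin": 0},
  {"fingers": 0.0854,"travel": [0,0,0],"spin": 0},
  {"fingers": 0.0854,"travel": [0,0,0],"spin": 0},
  {"fingers": 0.0854,"travel": [0,0,0],"spin": 0},
], force=45)

```text
clock: 20.48
ee_pos: [0.4598, -0.1621, 0.1358]
ee_rot: [-0.001, 1.0, 0.001, -0.001]
wrist_force: [0.3, -0.1, -0.2]
opening: 0.0854
```

```bash
python3 - <<'E'
from h import *
to(*PIS["red"],.037)
im,T=wrist("pics/w11.png")
for b in blobs(cmask(im,"red",150,80),300)[:3]:
    x=circ("wrist",b,.072,T);print(cv2.contourArea(b),cv2.boundingRect(b),x[0].round(4),x[1].round(4))
E
```

```text
pos [ 0.4598 -0.1621  0.1358] toolx deg 0.09 tilt 0.0023 travel [0.0004 0.0019 0.0988] F [ 0.3 -0.1 -0.2] open 0.0854
1988.5 (293, 195, 53, 50) [ 0.4604 -0.1623] 0.0384
772.5 (283, 163, 73, 47) [ 0.4603 -0.1459] 0.0479
```

Emit:
apply_moves([
  {"fingers": 0.0854,"travel": [0.0005,0.001,0.02],"spin": 0},
  {"fingers": 0.0854,"travel": [0,0,0.03],"spin": 0},
  {"fingers": 0.0854,"travel": [0,0,0.03],"spin": 0},
  {"fingers": 0.0854,"travel": [0,0,0.014],"spin": 0},
  {"fingers": 0.0854,"travel": [0,0,0.005],"spin": 0},
  {"fingers": 0.07,"travel": [0,0,0],"spin": 0},
  {"fingers": 0.06,"travel": [0,0,0],"spin": 0},
  {"fingers": 0.05,"travel": [0,0,0],"spin": 0},
  {"fingers": 0.04,"travel": [0,0,0],"spin": 0},
  {"fingers": 0.04,"travel": [0,0,0],"spin": 0},
  {"fingers": 0.04,"travel": [0,0,0],"spin": 0},
  {"fingers": 0.04,"travel": [0,0,0],"spin": 0},
  {"fingers": 0.04,"travel": [0,0,0],"spin": 0},
  {"fingers": 0.04,"travel": [0,0,0],"spin": 0},
], force=45)

```text
clock: 21.7
ee_pos: [0.4617, -0.165, 0.0394]
ee_rot: [0.0, 1.0, 0.0, 0.002]
wrist_force: [-0.7, 1.0, 6.5]
opening: 0.0514
```

Emit:
apply_moves([
  {"fingers": 0.04,"travel": [0,0,-0.006],"spin": 0},
  {"fingers": 0.04,"travel": [0,0,-0.012],"spin": 0},
  {"fingers": 0.04,"travel": [0,0,-0.022],"spin": 0},
  {"fingers": 0.04,"travel": [0,0,-0.022],"spin": 0},
  {"fingers": 0.04,"travel": [0,0,-0.018],"spin": 0},
  {"fingers": 0.04,"travel": [0,0,-0.004],"spin": 0},
  {"fingers": 0.04,"travel": [0.007,-0.012,0],"spin": 0},
  {"fingers": 0.04,"travel": [0.0135,-0.0235,0],"spin": 0},
  {"fingers": 0.04,"travel": [0.0135,-0.0235,0],"spin": 0},
  {"fingers": 0.04,"travel": [0.0135,-0.0235,0],"spin": 0},
  {"fingers": 0.04,"travel": [0.0135,-0.0235,0],"spin": 0},
  {"fingers": 0.04,"travel": [0.0135,-0.0235,0],"spin": 0},
  {"fingers": 0.04,"travel": [0.0135,-0.0235,0],"spin": 0},
  {"fingers": 0.04,"travel": [0.0135,-0.0235,0],"spin": 0},
  {"fingers": 0.04,"travel": [0.0135,-0.0235,0],"spin": 0},
  {"fingers": 0.04,"travel": [0.0135,-0.0235,0],"spin": 0},
  {"fingers": 0.04,"travel": [0.0135,-0.0235,0],"spin": 0},
  {"fingers": 0.04,"travel": [0.0135,-0.0235,0],"spin": 0},
  {"fingers": 0.04,"travel": [0.0135,-0.0235,0],"spin": 0},
  {"fingers": 0.04,"travel": [0.0135,-0.0235,0],"spin": 0},
], force=45)

```text
clock: 23.37
ee_pos: [0.6423, 0.1537, 0.12]
ee_rot: [0.0, 1.0, -0.0, -0.001]
wrist_force: [0.4, -1.1, -2.0]
opening: 0.0512
```

Emit:
apply_moves([
  {"fingers": 0.04,"travel": [0.01,-0.016,0],"spin": 0},
  {"fingers": 0.04,"travel": [0.007,-0.0115,0],"spin": 0},
  {"fingers": 0.04,"travel": [0,0,0],"spin": 0},
  {"fingers": 0.04,"travel": [0,0,0],"spin": 0},
  {"fingers": 0.04,"travel": [0,0,0],"spin": 0},
], force=45)

```text
clock: 23.78
ee_pos: [0.6589, 0.178, 0.1208]
ee_rot: [0.001, 1.0, -0.001, -0.001]
wrist_force: [0.4, -0.4, -2.7]
opening: 0.051
```

```bash
python3 - <<'E'
from h import *
to(.6612,.180,.0394)
im,T=wrist("pics/w12.png")
z=r.sense()["ee_pos"][2]+.033
for b in blobs(cmask(im,"red",150,50),300)[:2]:
    x=circ("wrist",b,z,T);print(cv2.contourArea(b),cv2.boundingRect(b),x[0].round(4),x[1].round(4))
E
```

```text
pos [0.6589 0.178  0.1208] toolx deg -0.11 tilt 0.0033 travel [ 0.0024 -0.0022  0.0814] F [ 0.4 -0.4 -2.7] open 0.051
5412.5 (273, 257, 91, 77) [0.6591 0.1814] 0.0387
```

View pics/w12.png

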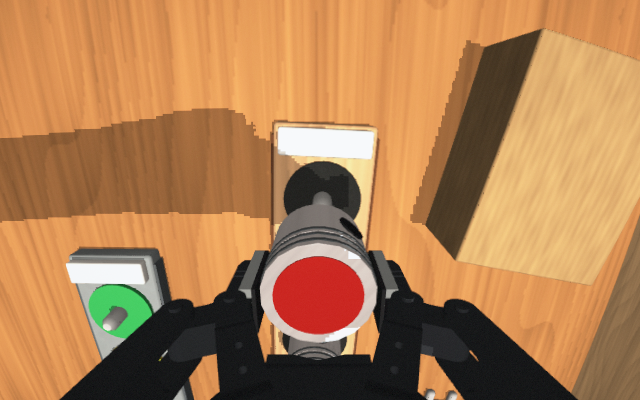

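Red is upright in the jaws with its crown at (318,296), over the disc next to the board's white block. The box edge is well to the right, so I'll lower it.

Emit:
apply_moves([
  {"fingers": 0.04,"travel": [0.001,0.001,0.01],"spin": 0},
  {"fingers": 0.04,"travel": [0,0,0.02],"spin": 0},
  {"fingers": 0.04,"travel": [0,0,0.02],"spin": 0},
  {"fingers": 0.04,"travel": [0,0,0.015],"spin": 0},
  {"fingers": 0.04,"travel": [0,0,0.008],"spin": 0},
  {"fingers": 0.04,"travel": [0,0,0.004],"spin": 0},
  {"fingers": 0.04,"travel": [0,0,0.002],"spin": 0},
  {"fingers": 0.04,"travel": [0,0,0.001],"spin": 0},
  {"fingers": 0.04,"travel": [0,0,0.001],"spin": 0},
  {"fingers": 0.04,"travel": [0,0,0.001],"spin": 0},
  {"fingers": 0.04,"travel": [0,0,0.001],"spin": 0},
  {"fingers": 0.04,"travel": [0,0,0],"spin": 0},
  {"fingers": 0.04,"travel": [0,0,0],"spin": 0},
  {"fingers": 0.04,"travel": [0,0,0],"spin": 0},
], force=45)

```text
clock: 25.0
ee_pos: [0.6614, 0.1793, 0.0395]
ee_rot: [-0.0, 1.0, -0.0, 0.001]
wrist_force: [0.8, -0.8, -0.5]
opening: 0.0509
```

Emit:
apply_moves([
  {"fingers": 0.04,"travel": [0,0,0.0006],"spin": 0},
  {"fingers": 0.04,"travel": [0,0,0],"spin": 0},
  {"fingers": 0.04,"travel": [0,0,0],"spin": 0},
], force=45)

```text
clock: 25.25
ee_pos: [0.6614, 0.1793, 0.0395]
ee_rot: [-0.0, 1.0, -0.0, 0.001]
wrist_force: [-1.7, 0.7, 4.4]
opening: 0.0512
```

Contact is confirmed. I'll release, lift, and back off towards the robot, clear of the board.

Emit:
apply_moves([
  {"fingers": 0.053,"travel": [0,0,0],"spin": 0},
  {"fingers": 0.056,"travel": [0,0,0],"spin": 0},
  {"fingers": 0.065,"travel": [0,0,0],"spin": 0},
  {"fingers": 0.08,"travel": [0,0,0],"spin": 0},
  {"fingers": 0.0854,"travel": [0,0,0],"spin": 0},
  {"fingers": 0.0854,"travel": [0,0,-0.01],"spin": 0},
  {"fingers": 0.0854,"travel": [0,0,-0.02],"spin": 0},
  {"fingers": 0.0854,"travel": [0,0,-0.03],"spin": 0},
  {"fingers": 0.0854,"travel": [0,0,-0.03],"spin": 0},
  {"fingers": 0.0854,"travel": [0,0,-0.03],"spin": 0},
  {"fingers": 0.0854,"travel": [0,0,-0.02],"spin": 0},
  {"fingers": 0.0854,"travel": [-0.03,0,0],"spin": 0},
  {"fingers": 0.0854,"travel": [-0.03,0,0],"spin": 0},
  {"fingers": 0.0854,"travel": [-0.03,0,0],"spin": 0},
  {"fingers": 0.0854,"travel": [-0.03,0,0],"spin": 0},
  {"fingers": 0.0854,"travel": [-0.03,0,0],"spin": 0},
  {"fingers": 0.0854,"travel": [-0.03,0,0],"spin": 0},
  {"fingers": 0.0854,"travel": [-0.03,0,0],"spin": 0},
  {"fingers": 0.0854,"travel": [0,0,0],"spin": 0},
  {"fingers": 0.0854,"travel": [0,0,0],"spin": 0},
], force=45)

```text
clock: 26.92
ee_pos: [0.4496, 0.1796, 0.1791]
ee_rot: [-0.001, 1.0, 0.001, 0.0]
wrist_force: [0.9, -0.2, 0.6]
opening: 0.0856
```

```bash
python3 - <<'E'
from h import *
e=np.array(DST["red"]);f=np.array(DST["green"]);u=(e-f)/np.linalg.norm(e-f);c=np.mean(list(DST.values()),axis=0);w=np.array([u[1],-u[0]])
for n in("top","scene"):
    im=vision.camera(n);cv2.imwrite(f"pics/{n}9.png",im)
    for k in HUES:
        for b in blobs(cmask(im,k,150,80),40)[:3]:
            x=circ(n,b,.072)
            d=x[0]-c
            if abs(d@w)<.04: print(n,k,x[0].round(4),x[1].round(4),"board x,y",(d@w).round(4),(d@u).round(4))
E
```

```text
top red [0.6613 0.1806] 0.0347 board x,y 0.0004 0.1128
top yellow [0.6543 0.029 ] 0.0346 board x,y 0.0008 -0.0389
top blue [0.6582 0.1054] 0.0332 board x,y 0.001 0.0376
scene red [0.6612 0.1803] 0.0354 board x,y 0.0004 0.1125
scene yellow [0.6545 0.029 ] 0.0359 board x,y 0.001 -0.0389
scene blue [0.6582 0.1055] 0.0351 board x,y 0.001 0.0377
scene green [ 0.6511 -0.0458] 0.0347 board x,y 0.0012 -0.1138
```

View pics/top9.png

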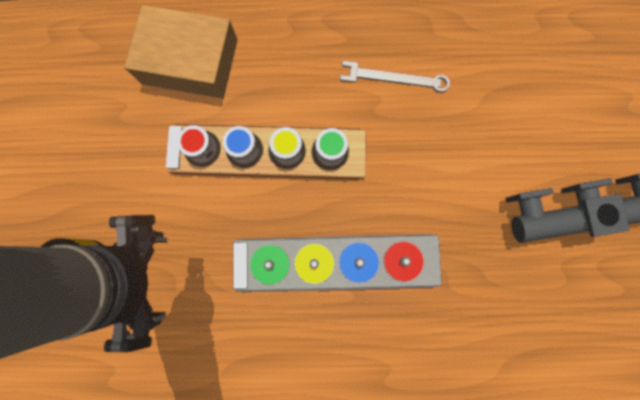

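View pics/scene9.png

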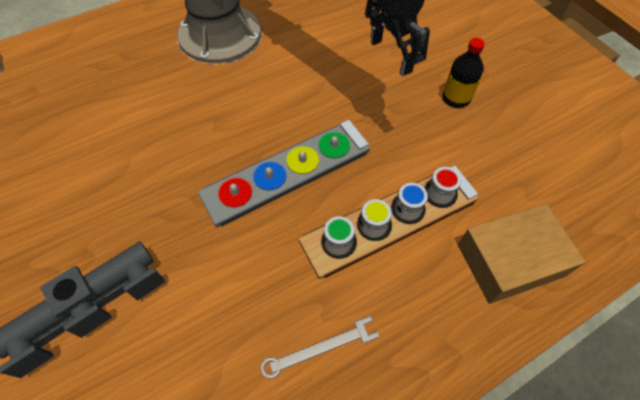

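All four pistons stand upright on the board. From its white end in the top view they run red (193,140), blue (238,142), yellow (285,142), green (332,143). The rack is empty and the gripper is clear of everything, so I'll hand in.

```bash
python3 - <<'E'
from cell import r
s=r.sense();print(s["clock"],abs(s["dq"]).max(),s["opening"]);print(r.hand_in())
E
```

```text
27.0167 0.02243655328506027 0.08540657874981257
the job is handed in; nothing more can be done
None
```

I moved the four pistons to the engine board in reverse order and handed the job in at 27 s of the 93 s allowed. From the board's white end they stand red, blue, yellow, green. I lowered each one until the wrist force showed contact, then released it.

**Position:** The scene camera put all four crowns within about 1.5 mm of their pegs in board x and y, against a tolerance of 14 mm. The top camera matched it to 0.3 mm for red, yellow and blue. My colour filter gave no top-camera reading for green, but its earlier wrist reading agreed.

**Upright:** I judged this by eye and from the crowns fitting the expected 72 mm height. I did not measure tilt directly.

**State at hand-in:** The gripper was open and clear of everything, and no move failed along the way. The hand-in call gives no verdict.

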